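# Run the touch shaker with the bottle held half-way down

## Robot

A 6-joint arm with a two-finger parallel gripper is mounted at the origin on a cart in front of the work surface, level with it; the furniture and walls round the work are solid. World frame = base frame: x ahead of the robot, y to its left, z up, the work surface at z = 0. Lengths are in m, angles in degrees, forces in N, time in s.
With the tool pointing down it reaches from about 0.35 to 1 m from the base axis. Payload 7.1 kg.
Tool frame: the origin (TCP) lies midway between the tips of the shut fingers; the grasp point (between the pads) lies 19 mm behind it (ctrl.pinch_z is the distance from the TCP to the grasp point, in m); z points along the fingers, y is the line along which they close (so a half turn about z gives the same grasp; the last joint's range is limited). The gripper opens to 85 mm and grips with 20 to 120 N. Pads are 22 mm wide; open, the fingers measure 114 mm over their backs; the gripper's body (76 mm by 85 mm) begins 54 mm behind the grasp point. The pads swing forward as they close: fully open they stand 13 mm farther back than shut.
Start: joints at [63.312, 24.242, 93.386, -0, 62.372, -1.089], TCP at [0.27, 0.564, 0.231] pointing down, gripper open.
Joint ranges: [-172.04, 172.04], [-51.8, 120.97], [4.93, 147.93], [-75.15, 255.16], [6.16, 154.13], [-145.62, 145.62]. Speed limits (degrees/s): [136.94, 136.94, 172.46, 180, 180, 180].

## Interface

Orientations are given as a 3x3 rotation matrix whose columns are the frame's x, y, z axes.
In Python, from plant import ctrl gives the robot as it stands.
- The arm moves only by the tool apply_moves, never from a script. Its argument "increments" is a list of rows, each a list of 3 entries, a list of its own where there are three numbers: the shift along the world's x, y, z in m, then the turn, a rotation vector about the world's x, y, z in rad, then the finger opening in m, from 0 to 0.0854. A call has 1 to 12 rows; each row is the pose to reach, as a shift and turn from the pose commanded when the call began; what a row does not reach only later rows make up. A row lasts 1/12 s, in which the tool goes at most 41.7 mm and 7.16 degrees, less where a joint would pass 70% of its speed; a pose out of reach is approached as far as the arm can. A call with a gripper value outside its range is refused whole. The fingers move at their own pace and stop on an object; the grip force is fixed at half the most. Time passes only in rows, so rows that repeat a pose let the fingers close. It gives the time, the measured TCP pose, the force, the opening and the grip force at its end, in the units of the state.
- ctrl.state(): the state, without advancing time (a new reading comes with each control period).
- ctrl.read_camera(name): name is "scene" or "top" or "wrist"; returns the picture (480x640x3 uint8, red, green, blue); there is no depth.
- ctrl.camera_info(name): a dict with "fx", "fy", "cx", "cy" (pixels), "rvec" (rotation vector, rad) and "tvec" (3), from world to camera coordinates, as OpenCV has them. Camera axes: x right, y down, z forward; pixel columns grow to the right and rows downward; lengths in m; the calibration is good to about 2 mm. A picture is of the moment at which its call begins: read the wrist's pose just before it. camera_info takes no time and is no camera call; for the wrist camera it gives the pose at the moment of the call.
- ctrl.job_done(): hands the job in; it is judged then, once.
Trained networks look in the newest picture that a camera, given by its name, has taken for a name from the list of things; names that differ only in an ending like _2 or _b are one class to them, and where a whole thing is asked for, a point or a joint stands for the part that bears it (a point fixed in the world has none). Each returns a list of dicts, best first, with "conf" (0 to 1); they miss things now and then, are a little off and sometimes report something else, mostly with a low value. They report only what shows in the picture. A call takes as long as a camera call.
- ctrl.boxes_of(name, camera): "bbox" ([left, top, width, height] in pixels, round what is visible of it).
- ctrl.spot_point(name, camera): "point" ([column, row] in pixels: a listed point, or the origin of a listed thing).
The state is a dict: "clock": time; "joint_pos": joint angles; "qvel": joint speeds; "joint_efforts": joint torques, N m; "position": TCP position; "tool_rot": TCP orientation; "wrist_force": force on the tool from outside, world axes, zero at the start; "ft_torque": the same for the moment, N m; "opening": finger opening in m; "gripper_force": force on a finger pad.
Only numpy, scipy, OpenCV 4.12 (cv2) and the standard library are available. Lean on these libraries where they do the work, as an engineer would, in place of code of your own. Each camera call takes 0.05 s, during which the arm holds its last target. There are 200 camera calls.

## Task

Stand the squeeze bottle with the green nozzle upright in the cup of the touch shaker, and push the bottle down so that the spring-loaded cup sinks half-way (10 mm, white ring level with the top of the housing); the shaker runs only while it is kept there, and the red ring must not go under. Push on the bottle only, not on the cup, keep it half-way down for three seconds and finish while still holding it so, without letting go. Leave the other two bottles and the small empty steel cup where they stand.

Things in the scene. Friction and masses are not known exactly. Their poses are not given: they have to be found in the camera images.
- green_bottle: Squeeze bottle, cream body, green screw cap and pointed green nozzle, 0.12 to 0.24 kg, rigid and closed. Origin: centre of the underside; z axis to the nozzle. Heights above the underside: body 50 mm in diameter, up to 116 mm with its shoulder at the top; cap 36 mm in diameter from 116 to 134 mm; nozzle 12 mm thick from 134 to 162 mm (the tip).
- red_bottle: Bystander: squeeze bottle, cream body 52 mm in diameter, red cap and nozzle, 174 mm high. Origin: centre of the underside. Leave it.
- brown_bottle: Bystander: squeeze bottle of dark brown syrup, 56 mm in diameter, white cap and nozzle, 185 mm high. Origin: centre of the underside. Leave it. The three bottles stand in three places that are swapped at random.
- steel_cup: Bystander: small empty steel cup, 66 mm wide, 33 mm high, loose on the table. Origin: centre of the underside. Leave it.
- shaker: Touch shaker, fixed to the table: grey housing 130 x 120 mm with its top 45 mm above the table; black panel with knob, lamp and red switch on its front (own -x side). Origin: centre of its underside, on the axis of the cup, z up. It does not visibly shake.
- cup_floor (a point): Centre of the inner floor of the shaker's dark steel cup, on its axis; moves with the cup. With the cup up it is 36 mm above the table. The cup is round, 58 mm wide inside (4 mm free all round the bottle), 39 mm deep, with a flared mouth whose rim (78 mm wide outside) is 75 mm above the table when up. Two painted rings go round its outside: with the cup up, the white ring is 10 mm and the red ring 18 mm above the top of the housing.
- cup (a joint): Downward travel of the spring-loaded cup in m: 0 is up (start), 0.020 is the bottom stop. Its spring lifts it again when let go: it takes about 5 N (bottle's weight included) before it starts to sink, 9 N at 0.010 and 13 N at 0.020; the weight of the bottle alone does not move it.

How it is judged:
By the outcome, as a careful person would: the job done as asked, in the order asked, and still so for the second after the job is handed in, while the arm keeps its last pose, push and grip.
It also fails if it takes over 48 s, if anything falls off the work surface, if the arm or the gripper's body presses on something with over 40 N, if the wrist force passes 120 N, or if a joint passes its speed limit or range.

## Working session

There is one attempt and no reset: what is moved stays moved. The work goes in short steps, Python scripts to look and compute and a tool call to move; the robot and the scene stay as the last step left them, time stands still between calls to the robot, and variables do not carry over. Pictures are saved under pics/ and viewed, at most 10 in all, crops included, and the job is handed in when it is done.

Besides the shell and the picture viewer there is one more tool, called after "Call:" in YAML: its name, and indented under it one key for each argument. apply_moves: Moves the arm, as the interface text tells. Its arguments: {"type":"object","properties":{"increments":{"type":"array"}},"required":["increments"]}

```bash
mkdir -p pics
cat > h.py <<'E'
import numpy as np, cv2
from plant import ctrl
def cam(n):
    i=ctrl.camera_info(n); R=cv2.Rodrigues(np.array(i["rvec"],float))[0]; t=np.array(i["tvec"],float).ravel()
    return i,R,t
def ray(n,p):
    i,R,t=cam(n); d=R.T@np.array([(p[0]-i["cx"])/i["fx"],(p[1]-i["cy"])/i["fy"],1]); return -R.T@t,d
def onz(n,p,z):
    c,d=ray(n,p); return c+d*(z-c[2])/d[2]
def proj(n,P):
    i,R,t=cam(n); q=R@np.array(P,float)+t; return np.array([i["fx"]*q[0]/q[2]+i["cx"],i["fy"]*q[1]/q[2]+i["cy"]])
def save(n,f):
    im=ctrl.read_camera(n); cv2.imwrite("pics/"+f,cv2.cvtColor(np.asarray(im),cv2.COLOR_RGB2BGR)); return im
E
python3 - <<'E'
from h import *
np.set_printoptions(precision=4,suppress=True)
for c in("scene","top"):
    save(c,c+"0.png"); print(c,ray(c,(320,240)))
    for n,z in(("green_bottle",0),("red_bottle",0),("brown_bottle",0),("steel_cup",0),("shaker",0),("cup_floor",.036)):
        for r in ctrl.spot_point(n,c)[:2]: print(n,r["conf"],r["point"],onz(c,r["point"],z))
print(ctrl.state())
E
```

```text
scene (array([-0.2203, -0.843 ,  0.5515]), array([ 0.5697,  0.7181, -0.3998]))
green_bottle 0.75 [290.3, 220.5] [0.5912 0.3281 0.    ]
red_bottle 0.58 [241.2, 228.1] [0.4419 0.3748 0.    ]
brown_bottle 0.78 [434.5, 333.4] [ 0.4477 -0.3572  0.    ]
brown_bottle 0.27 [251.1, 255.4] [0.3627 0.1883 0.    ]
steel_cup 0.81 [251.6, 256.2] [0.3611 0.1831 0.    ]
steel_cup 0.4 [338.9, 252.6] [0.5508 0.0485 0.    ]
shaker 0.97 [337.9, 266.2] [ 0.4958 -0.0112  0.    ]
shaker 0.38 [437.6, 329.8] [ 0.4622 -0.3533  0.    ]
cup_floor 0.6 [338.8, 253.6] [ 0.4965 -0.014   0.036 ]
top (array([0.3209, 0.0195, 1.6497]), array([ 0.0929, -0.0077, -0.9957]))
green_bottle 0.88 [197.6, 196.5] [0.5985 0.3413 0.    ]
brown_bottle 0.56 [450.2, 243.6] [ 0.4609 -0.3497  0.    ]
steel_cup 0.73 [260.3, 289.0] [0.3431 0.1701 0.    ]
shaker 0.94 [320.3, 228.6] [0.5061 0.0055 0.    ]
cup_floor 0.64 [326.3, 232.5] [ 0.4914 -0.0102  0.036 ]
{'clock': 0.7, 'joint_pos': array([63.3113, 24.239 , 93.3845, -0.    , 62.3735, -1.0881]), 'qvel': array([-0.0011, -0.0237,  0.0139,  0.0066, -0.0099,  0.0107]), 'joint_efforts': array([ -0.0014, -55.7169, -28.2107,   0.0001,   0.0006,  -0.    ]), 'position': array([0.27  , 0.5637, 0.2314]), 'tool_rot': array([[-0.9018,  0.4321,  0.    ],
       [ 0.4321,  0.9018,  0.    ],
       [-0.    ,  0.0001, -1.    ]]), 'wrist_force': array([-0.7986, -0.2606, -0.6588]), 'ft_torque': array([-0.0197, -0.0075,  0.0322]), 'gripper_force': 0.0, 'opening': 0.08532154884759723}
```

View pics/scene0.png

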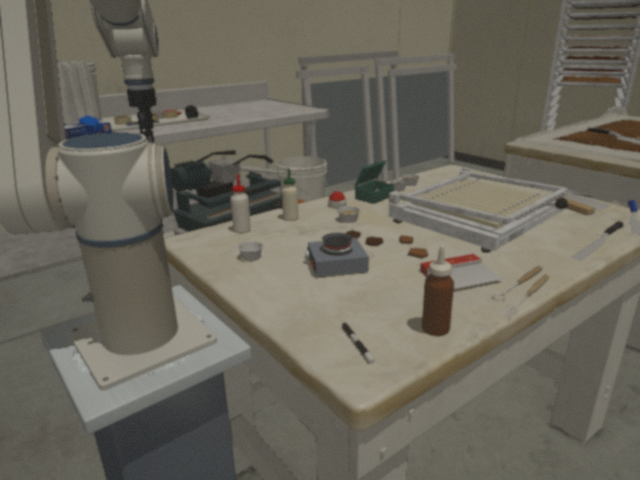

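View pics/top0.png

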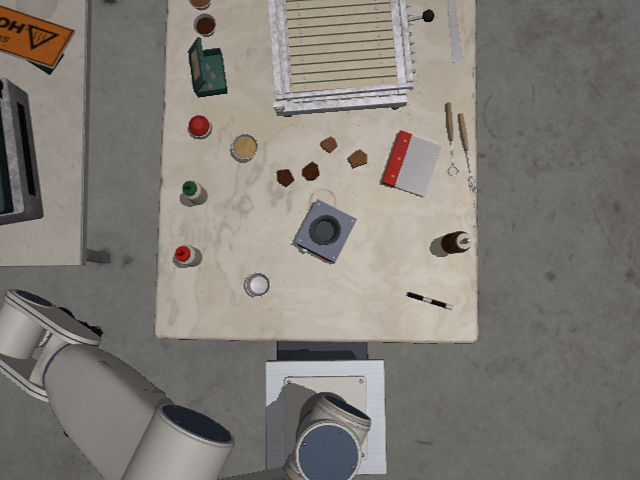

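Scene view: the green bottle stands at about (290,220), red at (241,228), brown at (434,333), steel cup at (251,256) and shaker at (338,266). The top view agrees, and the green cap sits at (190,187). The grasp will be tilted sideways so the palm clears the nozzle. First move: up, then over toward the front of the bottle.

Call:
apply_moves:
  increments:
    - [[0,0,0.04],[0,0,0],0.085]
    - [[0,0,0.08],[0,0,0],0.085]
    - [[0.28,-0.36,0.1],[0,0,-0.775],0.085]
    - [[0.28,-0.36,0.1],[0,0,-0.775],0.085]
    - [[0.28,-0.36,0.1],[0,0,-0.775],0.085]
    - [[0.28,-0.36,0.1],[0,0,-0.775],0.085]
    - [[0.28,-0.36,0.1],[0,0,-0.775],0.085]
    - [[0.28,-0.36,0.1],[0,0,-0.775],0.085]
    - [[0.28,-0.36,0.1],[0,0,-0.775],0.085]
    - [[0.28,-0.36,0.1],[0,0,-0.775],0.085]
    - [[0.28,-0.36,0.1],[0,0,-0.775],0.085]
    - [[0.28,-0.36,0.1],[0,0,-0.775],0.085]

```text
clock: 1.7
position: [0.5265, 0.2332, 0.3299]
tool_rot: [[-0.342, 0.94, 0.0], [0.94, 0.342, 0.0], [0.0, 0.0, -1.0]]
wrist_force: [0.1, 0.9, 0.6]
opening: 0.0851
gripper_force: 0.0
```

Call:
apply_moves:
  increments:
    - [[0.1,-0.05,-0.06],[0.82,0.298,0],0.085]
    - [[0.1,-0.05,-0.06],[0.82,0.298,0],0.085]
    - [[0.1,-0.05,-0.06],[0.82,0.298,0],0.085]
    - [[0.1,-0.05,-0.06],[0.82,0.298,0],0.085]
    - [[0.1,-0.05,-0.06],[0.82,0.298,0],0.085]
    - [[0.1,-0.05,-0.06],[0.82,0.298,0],0.085]
    - [[0.1,-0.05,-0.06],[0.82,0.298,0],0.085]
    - [[0.1,-0.05,-0.06],[0.82,0.298,0],0.085]
    - [[0.1,-0.05,-0.06],[0.82,0.298,0],0.085]

```text
clock: 2.45
position: [0.6256, 0.1838, 0.2677]
tool_rot: [[-0.217, 0.94, -0.262], [0.607, 0.34, 0.718], [0.765, -0.003, -0.644]]
wrist_force: [-0.4, -0.2, -0.4]
opening: 0.0851
gripper_force: 0.0
```

Run:
```python
from h import *
np.set_printoptions(precision=4,suppress=True)
s=ctrl.state(); print(s["joint_pos"],s["position"],s["tool_rot"],ctrl.pinch_z)
im=save("wrist","w1.png")
c="wrist"
for r in ctrl.spot_point("green_bottle",c)[:2]: print(r,onz(c,r["point"],0))
for r in ctrl.boxes_of("green_bottle",c)[:2]: print(r)
def green(im):
    h=cv2.cvtColor(np.asarray(im),cv2.COLOR_RGB2HSV); m=cv2.inRange(h,(45,90,30),(85,255,255)); n,l,st,ce=cv2.connectedComponentsWithStats(m)
    return [(st[i].tolist(),ce[i].round(1).tolist()) for i in range(1,n) if st[i][4]>25]
print(green(im))
for c in("scene","top"): print(c,green(ctrl.read_camera(c)))
```

```text
[ -3.6013  35.227   84.9479  44.5717  86.6122 -37.2642] [0.6256 0.1838 0.2677] [[-0.2169  0.9404 -0.2617]
 [ 0.6069  0.3399  0.7184]
 [ 0.7646 -0.003  -0.6445]] 0.0187
{'bbox': [323.0, 200.8, 41.0, 89.8], 'conf': 0.61}
[([331, 198, 30, 40, 776], [345.7, 221.7]), ([557, 329, 83, 54, 2132], [609.3, 350.6])]
scene [([285, 179, 9, 5, 26], [289.2, 180.9])]
top [([197, 38, 24, 46, 166], [205.9, 57.8]), ([189, 41, 9, 14, 31], [192.8, 47.4]), ([217, 58, 9, 25, 35], [222.0, 67.6]), ([199, 86, 28, 10, 70], [213.5, 91.5]), ([183, 182, 13, 13, 136], [189.2, 187.9])]
```

View pics/w1.png

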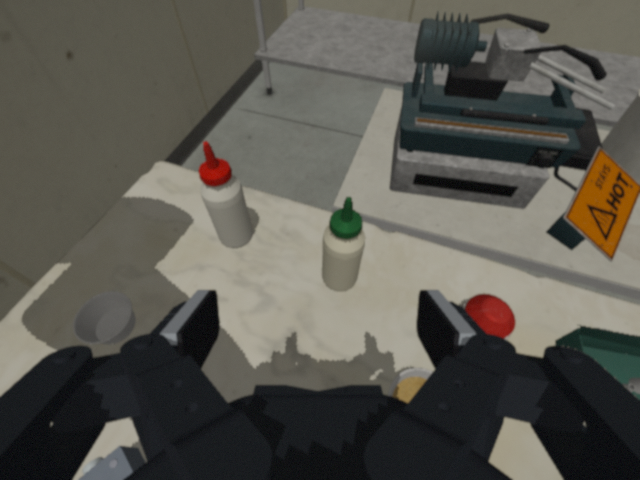

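Wrist view: the green bottle is ahead of the fingers, with its nozzle tip at (348,199), cap at (346,224) and base at about (340,289). Nothing blocks the way.

Run:
```python
from h import *
from scipy.optimize import least_squares as L
np.set_printoptions(precision=4,suppress=True)
t=lambda: np.linspace(0,2*np.pi,60)
def cyl(p): # silhouette points of the model
    a=[]
    for z,r in((0,.025),(.108,.025),(.116,.018),(.134,.018),(.134,.006),(.162,.003)):
        a+= [(p[0]+r*np.cos(u),p[1]+r*np.sin(u),z) for u in t()]
    return a
def bb(c,p,lo=0,hi=1):
    q=np.array([proj(c,P) for P in cyl(p) if lo<=P[2]<=hi]); return np.r_[q.min(0),q.max(0)]
f=lambda p: np.r_[bb("wrist",p)-[323,199,364,290.6], bb("wrist",p,.116)-[331,198,361,238]]
r=L(f,[.595,.335]); print("wrist",r.x,r.fun)
f2=lambda p: bb("top",p,.116)-[183,182,196,195]
r2=L(f2,[.595,.335]); print("top",r2.x,r2.fun)
print(proj("scene",[*r.x,.15]),"289.2,180.9")
# shaker from top & scene
for c in("top","scene"):
  print(c,[ (b["bbox"],round(b["conf"],2)) for b in ctrl.boxes_of("cup_floor",c)[:2]])
```

```text
Traceback (most recent call last):
  File "h.py", line 11, in proj
    i,R,t=cam(n); q=R@np.array(P,float)+t; return np.array([i["fx"]*q[0]/q[2]+i["cx"],i["fy"]*q[1]/q[2]+i["cy"]])
          ~~~^^^
  File "h.py", line 4, in cam
    i=ctrl.camera_info(n); R=cv2.Rodrigues(np.array(i["rvec"],float))[0]; t=np.array(i["tvec"],float).ravel()
ValueError: time passes only in moves, steps and waits
```

```bash
sed -i 's/^def cam/import functools\n@functools.cache\ndef cam/' h.py
cat > fit.py <<'E'
from h import *
from scipy.optimize import least_squares as L
np.set_printoptions(precision=4,suppress=True)
T=np.linspace(0,2*np.pi,60)
def bb(c,p,lo=0,hi=1,prof=((0,.025),(.108,.025),(.116,.018),(.134,.018),(.134,.006),(.162,.003)),z0=0):
    q=np.array([proj(c,(p[0]+r*np.cos(u),p[1]+r*np.sin(u),z+z0)) for z,r in prof if lo<=z<=hi for u in T]); return np.r_[q.min(0),q.max(0)]
E
python3 - <<'E'
from fit import *
f=lambda p: np.r_[bb("wrist",p)-[323,199,364,290.6], bb("wrist",p,.116)-[331,198,361,238]]
r=L(f,[.595,.335],diff_step=1e-4); print("wrist",r.x,r.fun)
f2=lambda p: bb("top",p,.116)-[183,182,196,195]
r2=L(f2,[.595,.335],diff_step=1e-4); print("top",r2.x,r2.fun)
print(proj("scene",[*r.x,.15]),"289.2,180.9")
for c in("top","scene"):
  ctrl.read_camera(c)
  print(c,[(b["bbox"],round(b["conf"],2)) for b in ctrl.boxes_of("cup_floor",c)[:2]],[(b["bbox"],round(b["conf"],2)) for b in ctrl.boxes_of("green_bottle",c)[:2]])
E
```

```text
wrist [0.6015 0.3441] [-1.8901 -2.2914  2.2142  1.7055 -2.3985 -1.2914  1.6622  1.6959]
top [0.5981 0.3374] [-1.328  -1.1253  1.3445  1.1305]
[287.9494 172.4197] 289.2,180.9
top [] [([180.0, 181.1, 26.8, 23.4], 0.72)]
scene [([322.5, 236.2, 30.4, 22.0], 0.71)] [([284.9, 173.2, 14.7, 49.1], 0.92)]
```

Call:
apply_moves:
  increments:
    - [[-0.002,0.03,-0.035],[0,0,0],0.085]
    - [[-0.002,0.06,-0.075],[0,0,0],0.085]
    - [[-0.002,0.092,-0.114],[0,0,0],0.085]
    - [[-0.002,0.092,-0.114],[0,0,0],0.085]
    - [[-0.002,0.092,-0.114],[0,0,0],0.085]

```text
clock: 3.42
position: [0.6204, 0.2795, 0.1511]
tool_rot: [[-0.216, 0.939, -0.268], [0.604, 0.345, 0.718], [0.767, -0.007, -0.642]]
wrist_force: [0.3, -0.7, 0.9]
opening: 0.0847
gripper_force: 0.0
```

Run:
```python
from fit import *
s=ctrl.state(); print(s["joint_pos"],s["position"])
im=save("wrist","w2.png")
print([(b["bbox"],round(b["conf"],2)) for b in ctrl.boxes_of("green_bottle","wrist")[:2]])
h=cv2.cvtColor(np.asarray(im),cv2.COLOR_RGB2HSV); m=cv2.inRange(h,(45,90,30),(85,255,255)); n,l,st,ce=cv2.connectedComponentsWithStats(m)
print(st[st[:,4]>100])
for i in range(1,n):
  x,y,w,hh,a=st[i]
  if a>500 and 200<x<420:
    o=np.array([x,y,x+w,y+hh]); r=L(lambda p:bb("wrist",p,.116)-o,[.6,.341],diff_step=1e-4); print(r.x,r.fun)
```

```text
[  4.1852  43.5804  87.3202  49.6137  75.0762 -40.8435] [0.6204 0.2795 0.1511]
[([289.3, 180.1, 67.3, 145.6], 0.85)]
[[     0      0    640    480 304697]
 [   296    180     53     73   2476]]
[0.6044 0.3405] [-2.0044 -0.9302  2.0029  0.6594]
```

View pics/w2.png

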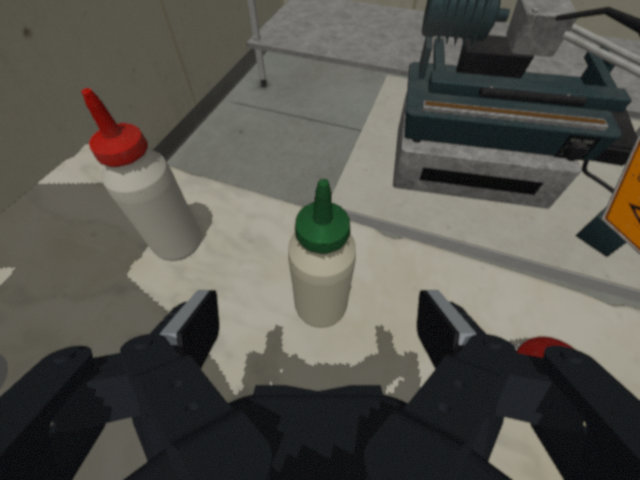

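Wrist view, closer: the bottle lies between the fingers, with its axis at column ~322 and the finger centre at ~318. Advance along the tool axis and close.

Call:
apply_moves:
  increments:
    - [[-0.007,0.019,-0.017],[0,0,0],0.085]
    - [[-0.013,0.038,-0.035],[0,0,0],0.085]
    - [[-0.019,0.057,-0.052],[0,0,0],0.085]
    - [[-0.026,0.077,-0.07],[0,0,0],0.085]
    - [[-0.026,0.077,-0.07],[0,0,0],0.085]
    - [[-0.026,0.077,-0.07],[0,0,0],0.06]
    - [[-0.026,0.077,-0.07],[0,0,0],0.052]
    - [[-0.026,0.077,-0.07],[0,0,0],0.045]
    - [[-0.026,0.077,-0.07],[0,0,0],0.03]
    - [[-0.026,0.077,-0.07],[0,0,0],0.03]
    - [[-0.026,0.077,-0.07],[0,0,0],0.03]
    - [[-0.026,0.077,-0.07],[0,0,0],0.03]

```text
clock: 4.52
position: [0.5994, 0.3534, 0.0878]
tool_rot: [[-0.221, 0.94, -0.259], [0.603, 0.34, 0.721], [0.766, 0.003, -0.642]]
wrist_force: [0.5, -1.1, 6.0]
opening: 0.0462
gripper_force: 60.7
```

Run:
```python
from fit import *
s=ctrl.state(); print(s["joint_pos"],s["position"],s["wrist_force"])
im=save("wrist","w3.png")
```

```text
[ 10.3916  47.9411  89.2537  55.0905  67.2462 -43.6171] [0.5994 0.3534 0.0878] [ 0.5005 -1.0761  5.9926]
```

View pics/w3.png

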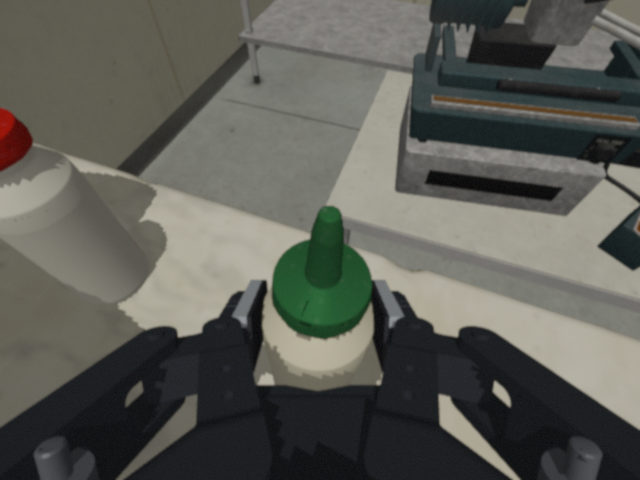

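The pads closed to 46 mm and sit at the shoulder, just beside the cap base (rows 285–330). I'll open, go 15 mm lower and regrip on the full body.

Call:
apply_moves:
  increments:
    - [[0,0,0],[0,0,0],0.07]
    - [[0,0,0],[0,0,0],0.07]
    - [[0,0,0],[0,0,0],0.07]
    - [[0,0.002,-0.006],[0,0,0],0.07]
    - [[0,0.002,-0.014],[0,0,0],0.07]
    - [[0,0.002,-0.016],[0,0,0],0.07]
    - [[0,0.002,-0.016],[0,0,0],0.055]
    - [[0,0.002,-0.016],[0,0,0],0.045]
    - [[0,0.002,-0.016],[0,0,0],0.03]
    - [[0,0.002,-0.016],[0,0,0],0.03]
    - [[0,0.002,-0.016],[0,0,0],0.03]
    - [[0,0.002,-0.016],[0,0,0],0.03]

```text
clock: 5.57
position: [0.5976, 0.356, 0.0695]
tool_rot: [[-0.22, 0.94, -0.261], [0.604, 0.342, 0.72], [0.766, 0.0, -0.643]]
wrist_force: [0.0, 0.8, -2.9]
opening: 0.0466
gripper_force: 61.2
```

Run:
```python
from fit import *
s=ctrl.state(); print(s["joint_pos"],s["position"],s["wrist_force"],s["opening"])
im=save("wrist","w4.png")
```

```text
[ 10.6587  49.4847  89.142   55.5677  66.3725 -44.6393] [0.5976 0.356  0.0695] [ 0.0193  0.7862 -2.8623] 0.04661586689528105
```

View pics/w4.png

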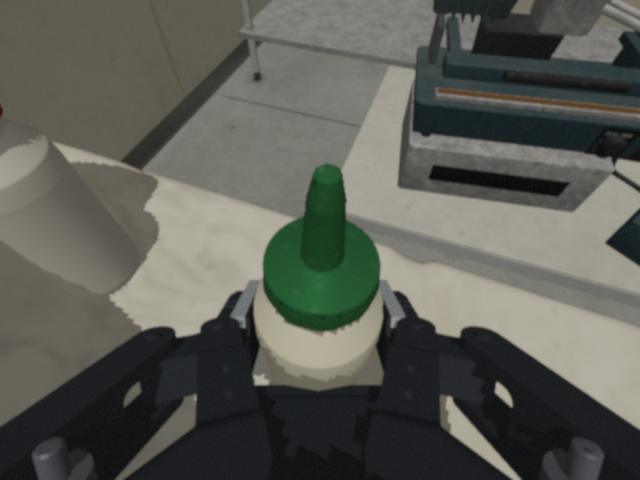

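The wrist view shows the bottle upright and centred between the pads, which now sit lower on the body. Lift and carry it to above the shaker.

Call:
apply_moves:
  increments:
    - [[0,0,0.02],[0,0,0],0.03]
    - [[0,0,0.05],[0,0,0],0.03]
    - [[0,0,0.08],[0,0,0],0.03]
    - [[-0.005,-0.02,0.11],[0,0,0],0.03]
    - [[-0.015,-0.05,0.12],[0,0,0],0.03]
    - [[-0.027,-0.085,0.12],[0,0,0],0.03]
    - [[-0.038,-0.12,0.12],[0,0,0],0.03]
    - [[-0.049,-0.155,0.12],[0,0,0],0.03]
    - [[-0.06,-0.19,0.12],[0,0,0],0.03]
    - [[-0.071,-0.225,0.12],[0,0,0],0.03]
    - [[-0.082,-0.26,0.12],[0,0,0],0.03]
    - [[-0.09,-0.29,0.12],[0,0,0],0.03]

```text
clock: 6.62
position: [0.5067, 0.064, 0.1898]
tool_rot: [[-0.22, 0.94, -0.261], [0.605, 0.341, 0.72], [0.766, 0.0, -0.643]]
wrist_force: [-0.4, 0.2, -1.8]
opening: 0.0467
gripper_force: 62.0
```

Call:
apply_moves:
  increments:
    - [[-0.006,-0.02,0],[0,0,0],0.03]
    - [[-0.012,-0.04,0],[0,0,0],0.03]
    - [[-0.017,-0.06,0],[0,0,0],0.03]
    - [[-0.018,-0.064,0],[0,0,0],0.03]
    - [[-0.018,-0.064,0],[0,0,0],0.03]
    - [[-0.018,-0.064,0],[0,0,0],0.03]

```text
clock: 7.12
position: [0.4898, 0.0023, 0.1897]
tool_rot: [[-0.22, 0.94, -0.261], [0.604, 0.341, 0.72], [0.766, 0.001, -0.643]]
wrist_force: [-0.1, 0.9, -1.1]
opening: 0.0468
gripper_force: 62.0
```

Run:
```python
from fit import *
s=ctrl.state(); print(s["clock"],s["joint_pos"],s["position"],s["tool_rot"],s["wrist_force"],s["opening"])
a=save("scene","s5.png"); 
for n in("shaker","cup_floor","green_bottle"):
  print(n,[(b["bbox"],round(b["conf"],2)) for b in ctrl.boxes_of(n,"scene")[:2]],ctrl.spot_point(n,"scene")[:1])
b=save("top","t5.png"); 
for n in("shaker","cup_floor","green_bottle"):
  print(n,[(x["bbox"],round(x["conf"],2)) for x in ctrl.boxes_of(n,"top")[:2]],ctrl.spot_point(n,"top")[:1])
A=cv2.resize(cv2.imread("pics/s5.png")[150:300,250:450],None,fx=4,fy=4,interpolation=cv2.INTER_CUBIC)
t0=cv2.imread("pics/top0.png")[180:280,270:370]; s0=cv2.imread("pics/scene0.png")[215:290,290:390]
B=np.vstack([cv2.resize(t0,(400,400),interpolation=cv2.INTER_CUBIC)[:300],cv2.resize(s0,(400,300),interpolation=cv2.INTER_CUBIC)])
cv2.imwrite("pics/c5.png",np.hstack([A[:, 200:600],B]))
```

```text
7.1167 [-21.7946  34.1365 100.3897  35.0331  84.9801 -57.7545] [0.4898 0.0023 0.1897] [[-0.2198  0.94   -0.2609]
 [ 0.6041  0.3411  0.7202]
 [ 0.766   0.0007 -0.6429]] [-0.0518  0.8877 -1.1425] 0.04684262809029064
shaker [([306.0, 233.9, 62.9, 43.9], 0.94), ([239.1, 239.7, 24.3, 20.3], 0.31)] [{'point': [336.4, 265.7], 'conf': 0.62}]
cup_floor [([321.4, 234.4, 32.0, 21.7], 0.71)] [{'point': [337.4, 253.6], 'conf': 0.83}]
green_bottle [([328.2, 157.3, 20.3, 67.3], 0.81)] [{'point': [340.5, 223.7], 'conf': 0.7}]
shaker [([291.1, 196.6, 58.2, 56.8], 0.92)] [{'point': [320.1, 230.5], 'conf': 0.71}]
cup_floor [([311.3, 220.3, 8.7, 21.9], 0.63)] [{'point': [327.0, 230.5], 'conf': 0.51}]
green_bottle [] [{'point': [328.7, 231.1], 'conf': 0.61}]
```

View pics/c5.png

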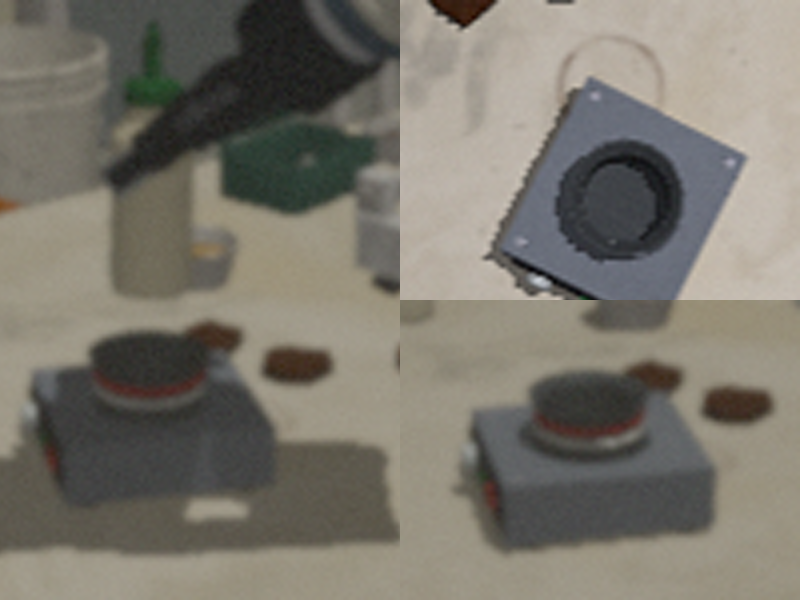

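Left crop: the bottle hangs upright above the shaker, body centre at about column 338 and cup rim centre at about 337.3. In the top view the rim centre is at about (325,230.2). I'll fit both in the same frame.

Run:
```python
from fit import *
rim=((.075,.039),)
o=np.array([309.3,215,340.8,245.5]); r=L(lambda p:bb("top",p,prof=rim)-o,[.495,-.01],diff_step=1e-4); print("top rim",r.x,r.fun)
r=L(lambda p:(bb("scene",p,prof=rim)-[322.4,233.2,352.2,0])[:3],[.495,-.01],diff_step=1e-4); print("scene rim",r.x,r.fun)
z0=.12
for z0 in(.12,):
  r=L(lambda p:(bb("scene",p,z0=z0)-[327.5,155.8,349,224]),[.495,-.01],diff_step=1e-4); print("scene bottle",r.x,r.fun)
im=cv2.cvtColor(cv2.imread("pics/t5.png"),cv2.COLOR_BGR2HSV)[180:290,270:380]
m=cv2.inRange(im,(45,80,25),(85,255,255)); x,y,w,h=cv2.boundingRect(m); print(x+270,y+180,w,h,m.sum()/255)
o=np.array([x+270,y+180,x+w+270,y+h+180]); r=L(lambda p:bb("top",p,.116,z0=.12)-o,[.495,-.01],diff_step=1e-4); print("top bottle",r.x,r.fun)
print("TCP pred",.4898+.0051,.0023-.0141)
```

```text
top rim [ 0.4933 -0.0063] [ 0.8332  0.423  -0.8343 -0.4157]
scene rim [ 0.4941 -0.0112] [-0.9404 -0.1494  0.9361]
scene bottle [ 0.5023 -0.0056] [ 0.1297 -0.7444 -0.1332  0.5126]
322 214 14 15 169.0
top bottle [ 0.4949 -0.0128] [-0.7939 -0.6271  0.7845  0.6303]
TCP pred 0.4949 -0.0118
```

Call:
apply_moves:
  increments:
    - [[-0.001,0.005,0],[0,0,0],0.03]
    - [[-0.001,0.005,-0.01],[0,0,0],0.03]
    - [[-0.001,0.005,-0.02],[0,0,0],0.03]
    - [[-0.001,0.005,-0.03],[0,0,0],0.03]
    - [[-0.001,0.005,-0.035],[0,0,0],0.03]
    - [[-0.001,0.005,-0.035],[0,0,0],0.03]
    - [[-0.001,0.005,-0.035],[0,0,0],0.03]

```text
clock: 8.4
position: [0.4883, 0.0071, 0.154]
tool_rot: [[-0.219, 0.94, -0.262], [0.604, 0.342, 0.72], [0.767, -0.001, -0.642]]
wrist_force: [0.6, -0.1, -2.4]
opening: 0.0468
gripper_force: 62.0
```

Run:
```python
from fit import *
s=ctrl.state(); print(s["clock"],s["position"],s["wrist_force"])
save("scene","s6.png"); save("top","t6.png")
A=cv2.resize(cv2.imread("pics/s6.png")[170:270,300:380],(640,800),interpolation=cv2.INTER_CUBIC)[200:]
B=cv2.resize(cv2.imread("pics/t6.png")[205:255,300:350],(400,400),interpolation=cv2.INTER_CUBIC)
B=np.vstack([B,np.zeros((200,400,3),np.uint8)])
cv2.imwrite("pics/c6.png",np.hstack([A[:,120:520],B]))
```

```text
8.4 [0.4883 0.0071 0.154 ] [ 0.5856 -0.102  -2.4485]
```

View pics/c6.png

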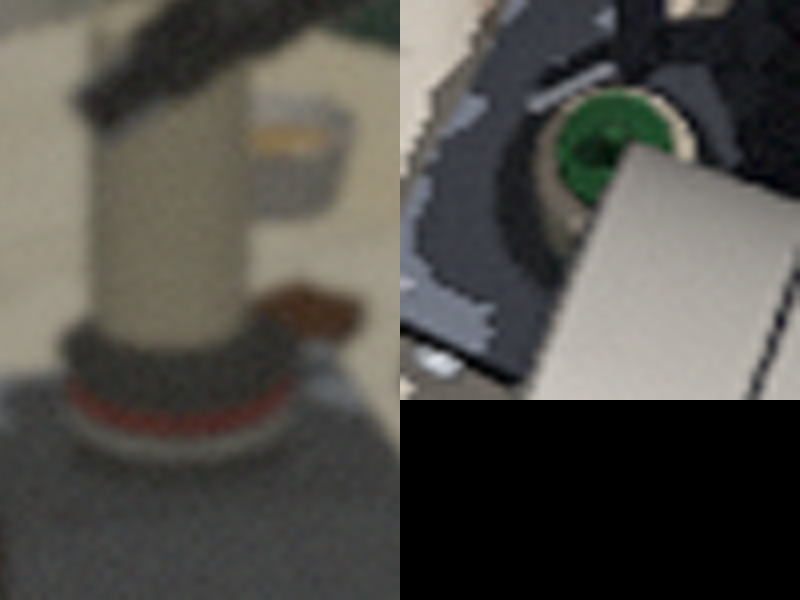

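Left: bottle centre at column ~336.3 against the rim's ~337.5, about 2 mm left of centre. I'll correct slightly and lower part-way, watching the force.

Call:
apply_moves:
  increments:
    - [[0.0015,-0.001,0],[0,0,0],0.03]
    - [[0.0015,-0.001,-0.006],[0,0,0],0.03]
    - [[0.0015,-0.001,-0.012],[0,0,0],0.03]
    - [[0.0015,-0.001,-0.018],[0,0,0],0.03]
    - [[0.0015,-0.001,-0.022],[0,0,0],0.03]
    - [[0.0015,-0.001,-0.022],[0,0,0],0.03]

```text
clock: 9.0
position: [0.4895, 0.0062, 0.1315]
tool_rot: [[-0.219, 0.94, -0.263], [0.604, 0.342, 0.72], [0.767, -0.001, -0.642]]
wrist_force: [-0.4, -0.2, -2.5]
opening: 0.0467
gripper_force: 62.0
```

Run:
```python
from fit import *
s=ctrl.state(); print(s["clock"],s["position"],s["wrist_force"],s["ft_torque"])
```

```text
9.0 [0.4895 0.0062 0.1315] [-0.3774 -0.2038 -2.455 ] [-0.5516 -0.2573 -0.0492]
```

Call:
apply_moves:
  increments:
    - [[0,0,-0.005],[0,0,0],0.03]
    - [[0,0,-0.01],[0,0,0],0.03]
    - [[0,0,-0.013],[0,0,0],0.03]
    - [[0,0,-0.013],[0,0,0],0.03]

```text
clock: 9.33
position: [0.4898, 0.0061, 0.1189]
tool_rot: [[-0.219, 0.94, -0.262], [0.604, 0.342, 0.72], [0.766, -0.0, -0.643]]
wrist_force: [0.1, 0.4, -2.8]
opening: 0.0472
gripper_force: 62.0
```

Call:
apply_moves:
  increments:
    - [[0,0,-0.004],[0,0,0],0.03]
    - [[0,0,-0.008],[0,0,0],0.03]
    - [[0,0,-0.011],[0,0,0],0.03]
    - [[0,0,-0.011],[0,0,0],0.03]
    - [[0,0,-0.011],[0,0,0],0.03]

```text
clock: 9.75
position: [0.49, 0.0061, 0.1084]
tool_rot: [[-0.22, 0.94, -0.262], [0.604, 0.342, 0.72], [0.766, -0.0, -0.643]]
wrist_force: [-0.0, -0.3, -2.5]
opening: 0.0468
gripper_force: 62.0
```

Call:
apply_moves:
  increments:
    - [[0,0,-0.002],[0,0,0],0.03]
    - [[0,0,-0.003],[0,0,0],0.03]
    - [[0,0,-0.003],[0,0,0],0.03]
    - [[0,0,-0.003],[0,0,0],0.03]

```text
clock: 10.08
position: [0.4901, 0.0061, 0.1056]
tool_rot: [[-0.22, 0.94, -0.262], [0.604, 0.342, 0.72], [0.766, 0.0, -0.643]]
wrist_force: [-0.6, 0.1, -3.2]
opening: 0.0469
gripper_force: 62.0
```

Call:
apply_moves:
  increments:
    - [[0,0,-0.001],[0,0,0],0.03]
    - [[0,0,-0.001],[0,0,0],0.03]
    - [[0,0,-0.001],[0,0,0],0.03]

```text
clock: 10.33
position: [0.4902, 0.0061, 0.105]
tool_rot: [[-0.22, 0.94, -0.261], [0.604, 0.342, 0.72], [0.766, 0.001, -0.643]]
wrist_force: [-0.2, -0.5, 1.7]
opening: 0.0469
gripper_force: 62.4
```

Call:
apply_moves:
  increments:
    - [[0,0,-0.001],[0,0,0],0.03]
    - [[0,0,-0.001],[0,0,0],0.03]
    - [[0,0,-0.001],[0,0,0],0.03]

```text
clock: 10.58
position: [0.4902, 0.0061, 0.1038]
tool_rot: [[-0.22, 0.94, -0.261], [0.604, 0.342, 0.72], [0.766, 0.001, -0.643]]
wrist_force: [0.1, -1.9, 3.3]
opening: 0.0466
gripper_force: 62.5
```

Call:
apply_moves:
  increments:
    - [[0,0,-0.002],[0,0,0],0.03]
    - [[0,0,-0.002],[0,0,0],0.03]
    - [[0,0,-0.002],[0,0,0],0.03]

```text
clock: 10.83
position: [0.4902, 0.0061, 0.1016]
tool_rot: [[-0.22, 0.94, -0.261], [0.604, 0.342, 0.72], [0.766, 0.001, -0.643]]
wrist_force: [-0.5, -1.1, 6.1]
opening: 0.0466
gripper_force: 62.5
```

```bash
cat > look.py <<'E'
from fit import *
import sys
F=[];T=[]
for k in range(4):
    im=save("scene",sys.argv[1]+"%d.png"%k); s=ctrl.state(); F.append(s["wrist_force"]);T.append(s["ft_torque"])
print(s["clock"],s["position"],np.mean(F,0),np.mean(T,0))
f=np.mean([cv2.imread("pics/%s%d.png"%(sys.argv[1],k)).astype(float) for k in range(4)],0).astype(np.uint8)
cv2.imwrite("pics/%s_c.png"%sys.argv[1],cv2.resize(f[150:270,300:380],(400,600),interpolation=cv2.INTER_CUBIC))
C=[0.4935,-.0085]
col=f[225:270,334:341].mean(1)  # BGR profile
print(np.c_[np.arange(225,270),col].round(0).astype(int)[5:].tolist())
for z in(.045,.055,.063,.075): # front surface of the cup, facing the camera
    print(z,proj("scene",[C[0]-.031*.62,C[1]-.031*.78,z]))
E
python3 look.py d1
```

```text
11.0333 [0.4902 0.0061 0.1016] [ 0.7926 -0.9264  4.0499] [0.0311 0.0119 0.0013]
[[230, 84, 98, 103], [231, 87, 104, 108], [232, 88, 104, 110], [233, 87, 104, 110], [234, 88, 105, 111], [235, 88, 104, 110], [236, 88, 105, 111], [237, 88, 105, 110], [238, 88, 105, 111], [239, 88, 105, 111], [240, 88, 105, 110], [241, 88, 106, 111], [242, 89, 106, 111], [243, 87, 104, 110], [244, 82, 98, 103], [245, 70, 82, 86], [246, 54, 61, 63], [247, 44, 49, 57], [248, 39, 43, 70], [249, 39, 43, 81], [250, 49, 54, 76], [251, 71, 76, 81], [252, 82, 87, 90], [253, 71, 77, 78], [254, 54, 58, 58], [255, 50, 53, 53], [256, 55, 56, 57], [257, 58, 59, 58], [258, 60, 60, 60], [259, 61, 62, 61], [260, 63, 65, 63], [261, 66, 66, 65], [262, 67, 67, 66], [263, 67, 67, 66], [264, 66, 67, 65], [265, 65, 67, 65], [266, 66, 66, 66], [267, 66, 67, 66], [268, 66, 66, 66], [269, 66, 66, 66]]
0.045 [336.9207 255.2639]
0.055 [336.9094 251.5379]
0.063 [336.9003 248.5388]
0.075 [336.8866 244.0092]
```

Call:
apply_moves:
  increments:
    - [[0,0,-0.002],[0,0,0],0.03]
    - [[0,0,-0.004],[0,0,0],0.03]
    - [[0,0,-0.006],[0,0,0],0.03]
    - [[0,0,-0.006],[0,0,0],0.03]
    - [[0,0,-0.006],[0,0,0],0.03]

```text
clock: 11.45
position: [0.4902, 0.0061, 0.0956]
tool_rot: [[-0.22, 0.94, -0.262], [0.604, 0.342, 0.72], [0.766, 0.001, -0.643]]
wrist_force: [0.0, -2.1, 6.3]
opening: 0.047
gripper_force: 62.7
```

```bash
python3 look.py d2 | head -2
python3 - <<'E'
import cv2,numpy as np
for n in("scene0","s50","s60","d10","d20","d23"):
    f=cv2.imread(f"pics/{n}.png") if cv2.haveImageReader(f"pics/{n}.png") else None
    if f is None: continue
    p=f[240:262,334:341].astype(float).mean(1); red=np.clip(p[:,2]-p[:,0]-12,0,None)[6:]; print(n,"red row",(np.arange(246,262)*red).sum()/red.sum())
E
```

```text
11.65 [0.4902 0.0061 0.0958] [ 0.3398 -1.4821  6.3287] [0.1958 0.1001 0.0201]
[[230, 55, 61, 63], [231, 71, 80, 83], [232, 82, 95, 99], [233, 86, 102, 107], [234, 88, 104, 110], [235, 88, 105, 110], [236, 88, 105, 111], [237, 88, 105, 110], [238, 88, 105, 111], [239, 89, 105, 111], [240, 88, 105, 111], [241, 88, 105, 111], [242, 88, 105, 111], [243, 88, 106, 111], [244, 88, 105, 111], [245, 89, 105, 110], [246, 84, 100, 105], [247, 74, 87, 91], [248, 57, 66, 69], [249, 46, 52, 57], [250, 39, 44, 67], [251, 37, 42, 80], [252, 45, 50, 76], [253, 67, 72, 79], [254, 81, 87, 89], [255, 75, 80, 81], [256, 62, 65, 65], [257, 59, 60, 60], [258, 60, 60, 60], [259, 61, 62, 61], [260, 64, 64, 64], [261, 66, 67, 66], [262, 66, 66, 66], [263, 67, 67, 66], [264, 66, 67, 66], [265, 66, 67, 65], [266, 65, 66, 65], [267, 67, 67, 66], [268, 66, 66, 66], [269, 67, 67, 66]]
scene0 red row 247.56547619047618
d10 red row 248.92239467849222
d20 red row 250.2576791808874
d23 red row 250.2251773049646[ WARN:0@0.022] global loadsave.cpp:275 findDecoder imread_('pics/s50.png'): can't open/read file: check file path/integrity
[ WARN:0@0.023] global loadsave.cpp:275 findDecoder imread_('pics/s60.png'): can't open/read file: check file path/integrity
```

View pics/d2_c.png

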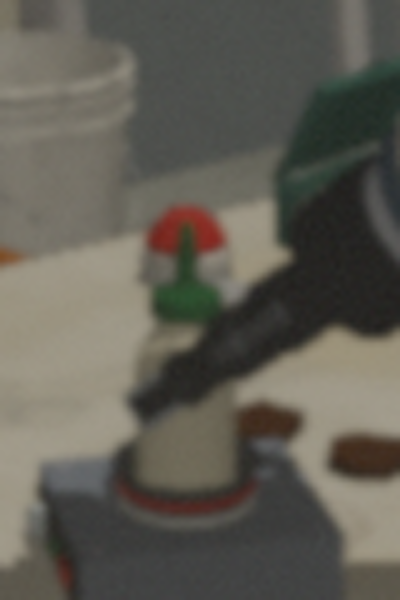

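The picture shows the bottle upright in the cup, with the white ring (~row 254) about at housing level and the red ring visible above it (~row 251). Next, a cross-check of the ring shift against the first picture.

Run:
```python
import cv2,numpy as np
def prof(ns):
    f=np.mean([cv2.imread(f"pics/{n}.png").astype(float) for n in ns],0); return f[240:266,334:341].mean(1)
d2=prof([f"d2{k}" for k in range(4)])
x=np.arange(26.)
def shift(a,b,lo,hi): # rows a must move down to match b, by ring pattern
    best=min((np.sum([(np.interp(x[lo:hi]-s,x,a[:,c])-np.interp(x[lo:hi],x,b[:,c]))**2 for c in range(3)]),s) for s in np.arange(-1,6,.02)); return best
for n in(["scene0"],["s5"],["s6"],[f"d1{k}" for k in range(4)]):
    s=shift(prof(n),d2,9,16); print(n[0],s, "mm",s[1]/.374)
```

```text
scene0 (np.float64(292.68784285714287), np.float64(3.6200000000000045)) mm 9.679144385026751
s5 (np.float64(701.2609693877548), np.float64(3.400000000000004)) mm 9.0909090909091
s6 (np.float64(699.2460224489793), np.float64(3.4200000000000035)) mm 9.144385026737977
d10 (np.float64(30.797961224489878), np.float64(2.180000000000003)) mm 5.828877005347601
```

Sink is about 9.6 mm by image, force and position. I'll nudge 0.4 mm down and hold.

Call:
apply_moves:
  increments:
    - [[0,0,-0.0004],[0,0,0],0.03]
    - [[0,0,-0.0004],[0,0,0],0.03]
    - [[0,0,-0.0004],[0,0,0],0.03]
    - [[0,0,-0.0004],[0,0,0],0.03]
    - [[0,0,-0.0004],[0,0,0],0.03]
    - [[0,0,-0.0004],[0,0,0],0.03]
    - [[0,0,-0.0004],[0,0,0],0.03]
    - [[0,0,-0.0004],[0,0,0],0.03]
    - [[0,0,-0.0004],[0,0,0],0.03]
    - [[0,0,-0.0004],[0,0,0],0.03]
    - [[0,0,-0.0004],[0,0,0],0.03]
    - [[0,0,-0.0004],[0,0,0],0.03]

```text
clock: 12.65
position: [0.4902, 0.0061, 0.0954]
tool_rot: [[-0.22, 0.94, -0.261], [0.604, 0.342, 0.72], [0.766, 0.001, -0.643]]
wrist_force: [0.2, -1.3, 6.9]
opening: 0.0473
gripper_force: 62.7
```

Call:
apply_moves:
  increments:
    - [[0,0,0],[0,0,0],0.03]
    - [[0,0,0],[0,0,0],0.03]
    - [[0,0,0],[0,0,0],0.03]
    - [[0,0,0],[0,0,0],0.03]
    - [[0,0,0],[0,0,0],0.03]
    - [[0,0,0],[0,0,0],0.03]
    - [[0,0,0],[0,0,0],0.03]
    - [[0,0,0],[0,0,0],0.03]
    - [[0,0,0],[0,0,0],0.03]
    - [[0,0,0],[0,0,0],0.03]
    - [[0,0,0],[0,0,0],0.03]
    - [[0,0,0],[0,0,0],0.03]

```text
clock: 13.65
position: [0.4902, 0.0061, 0.0954]
tool_rot: [[-0.22, 0.94, -0.261], [0.604, 0.342, 0.72], [0.766, 0.001, -0.643]]
wrist_force: [0.1, -1.3, 6.0]
opening: 0.0469
gripper_force: 62.7
```

Call:
apply_moves:
  increments:
    - [[0,0,0],[0,0,0],0.03]
    - [[0,0,0],[0,0,0],0.03]
    - [[0,0,0],[0,0,0],0.03]
    - [[0,0,0],[0,0,0],0.03]
    - [[0,0,0],[0,0,0],0.03]
    - [[0,0,0],[0,0,0],0.03]
    - [[0,0,0],[0,0,0],0.03]
    - [[0,0,0],[0,0,0],0.03]
    - [[0,0,0],[0,0,0],0.03]
    - [[0,0,0],[0,0,0],0.03]
    - [[0,0,0],[0,0,0],0.03]
    - [[0,0,0],[0,0,0],0.03]

```text
clock: 14.65
position: [0.4902, 0.0061, 0.0954]
tool_rot: [[-0.22, 0.94, -0.261], [0.604, 0.342, 0.72], [0.766, 0.001, -0.643]]
wrist_force: [1.0, -1.0, 6.4]
opening: 0.0468
gripper_force: 62.7
```

```bash
python3 look.py d3 | head -1
python3 - <<'E'
import cv2,numpy as np
def prof(ns):
    f=np.mean([cv2.imread(f"pics/{n}.png").astype(float) for n in ns],0); return f[240:266,334:341].mean(1)
d3=prof([f"d3{k}" for k in range(4)]); x=np.arange(26.)
for n in(["scene0"],["s5","s6"],[f"d1{k}" for k in range(4)],[f"d2{k}" for k in range(4)]):
    a=prof(n); s=min((np.sum([(np.interp(x[9:16]-s,x,a[:,c])-d3[9:16,c])**2 for c in range(3)]),s) for s in np.arange(-1,6,.02)); print(n[0],s[1]/.374)
E
```

```text
14.85 [0.4902 0.0061 0.0954] [ 0.6026 -1.503   6.5697] [0.2431 0.1394 0.0401]
scene0 10.00000000000001
s5 9.411764705882364
d10 6.04278074866311
d20 0.2139037433155106
```

Call:
apply_moves:
  increments:
    - [[0,0,0],[0,0,0],0.03]
    - [[0,0,0],[0,0,0],0.03]
    - [[0,0,0],[0,0,0],0.03]
    - [[0,0,0],[0,0,0],0.03]
    - [[0,0,0],[0,0,0],0.03]
    - [[0,0,0],[0,0,0],0.03]
    - [[0,0,0],[0,0,0],0.03]
    - [[0,0,0],[0,0,0],0.03]
    - [[0,0,0],[0,0,0],0.03]
    - [[0,0,0],[0,0,0],0.03]
    - [[0,0,0],[0,0,0],0.03]
    - [[0,0,0],[0,0,0],0.03]

```text
clock: 15.85
position: [0.4902, 0.0061, 0.0954]
tool_rot: [[-0.22, 0.94, -0.261], [0.604, 0.342, 0.72], [0.766, 0.001, -0.643]]
wrist_force: [0.8, -1.2, 6.9]
opening: 0.0466
gripper_force: 62.7
```

Call:
apply_moves:
  increments:
    - [[0,0,0],[0,0,0],0.03]
    - [[0,0,0],[0,0,0],0.03]
    - [[0,0,0],[0,0,0],0.03]
    - [[0,0,0],[0,0,0],0.03]
    - [[0,0,0],[0,0,0],0.03]
    - [[0,0,0],[0,0,0],0.03]

```text
clock: 16.35
position: [0.4902, 0.0061, 0.0954]
tool_rot: [[-0.22, 0.94, -0.261], [0.604, 0.342, 0.72], [0.766, 0.001, -0.643]]
wrist_force: [1.3, -2.3, 6.6]
opening: 0.0469
gripper_force: 62.7
```

```bash
python3 -c "
from plant import ctrl
print(ctrl.state()['position'],ctrl.job_done())"
```

```text
the job is handed in; nothing more can be done
[0.49018868 0.00608424 0.09538667] None
```

The green-nozzle bottle stands upright in the shaker cup, held about 10 mm down (by image, force and arm position) for over 4 s; I handed the job in at 16.4 s with the grip still on, with no verdict returned and the bystanders not re-checked at the end.

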